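# Lean the varnished base plates to dry and sort their fittings

## Task

Clear the display-stand kit away for the night: put every round foot in the round dish and every square pillar in the square tray, and lean every varnished base plate against the front of the pine tool box to dry, long way up with its foot on the table, sloping back onto the box, the plates side by side and not touching one another. Take the plates gently by their edges, for the varnish is soft, and leave everything else on the table where it is.

Things in the scene. Friction and masses are not known exactly. Their poses are not given: they have to be found in the camera images.
- toolbox: Closed pine tool box, fixed, 120 mm deep (its x) by 340 mm wide (its y) by 105 mm high, plus a lid handle up to 130 mm, toggle latch on its +y end. Origin: centre of its underside. Its plain front face is the plane x = -60 mm in its own frame and faces the robot (-x); yawed up to 9 degrees. Cork and pine grip well: a plate let go at 40 to 60 degrees against the face stays there.
- dish: Round white ceramic dish, fixed, 124 mm across the rim, 32 mm high, wall 4 mm, sides sloping outwards. Origin: centre of its underside. For the round feet.
- tray: Square grey tray, fixed, 120 x 120 x 32 mm outside, open on top, walls and floor 5 mm. Origin: centre of its underside, x and y along its sides. For the square pillars.
- plate1: Dark walnut base plate, freshly varnished, 130 mm (x) by 50 mm (y) by 10 mm (z), about 50 g, with a flat blank brass inlay on one face (flush, ignore it; either face and either end will do). Origin: its centre. Lies flat on the table at first. One plate may be absent. To be held by its two long edges; the soft edges are spoilt by a grip of more than 60 N on either finger, 25 to 40 N is plenty.
- plate2: Dark walnut base plate, freshly varnished, 130 mm (x) by 50 mm (y) by 10 mm (z), about 50 g, with a flat blank brass inlay on one face (flush, ignore it; either face and either end will do). Origin: its centre. Lies flat on the table at first. One plate may be absent. To be held by its two long edges; the soft edges are spoilt by a grip of more than 60 N on either finger, 25 to 40 N is plenty.
- plate3: Dark walnut base plate, freshly varnished, 130 mm (x) by 50 mm (y) by 10 mm (z), about 50 g, with a flat blank brass inlay on one face (flush, ignore it; either face and either end will do). Origin: its centre. Lies flat on the table at first. One plate may be absent. To be held by its two long edges; the soft edges are spoilt by a grip of more than 60 N on either finger, 25 to 40 N is plenty.
- foot1: Round dark walnut foot, a plain disc 34 mm in diameter and 14 mm thick (axis z), about 20 g. Origin: its centre. Lies flat at first. May be absent.
- foot2: Round dark walnut foot, a plain disc 34 mm in diameter and 14 mm thick (axis z), about 20 g. Origin: its centre. Lies flat at first. May be absent.
- foot3: Round dark walnut foot, a plain disc 34 mm in diameter and 14 mm thick (axis z), about 20 g. Origin: its centre. Lies flat at first. May be absent.
- pillar1: Square dark walnut pillar, a bar 50 mm long (x) and 18 x 18 mm thick (y, z), about 20 g. Origin: its centre. Lies flat at first. May be absent.
- pillar2: Square dark walnut pillar, a bar 50 mm long (x) and 18 x 18 mm thick (y, z), about 20 g. Origin: its centre. Lies flat at first. May be absent.
- pillar3: Square dark walnut pillar, a bar 50 mm long (x) and 18 x 18 mm thick (y, z), about 20 g. Origin: its centre. Lies flat at first. May be absent.
- bell: Chrome push button bell, fixed, 76 mm across, about 50 mm high, a bystander. Origin: centre of its underside.
- block1: Turned boxwood block, 34 mm across, 30 mm high, a bystander. Origin: centre of its underside.
- block2: Turned boxwood block, 34 mm across, 30 mm high, a bystander. Origin: centre of its underside.
- marble: Green glass paperweight with a flat foot, 54 mm across, 48 mm high, a bystander. Origin: centre of its underside.
- sextant: Brass sextant model on a dark wood plinth 130 x 110 mm, 60 mm high, a bystander. Origin: centre of its underside.
- glue: White glue bottle, 40 mm across, 75 mm high, a bystander. Origin: centre of its underside.
- mug: Blue mug, 72 mm across, 85 mm high, a bystander. Origin: centre of its underside.

How it is judged (in metres and radians):
At the end, for the whole second after the job is handed in: Each plate touches the tool box front, slopes 29 to 78 degrees from level, width along the front within 20 degrees, centre 5 to 75 mm before it and 30 to 75 mm high, touching no other plate; each foot within 55 mm of the dish centre, each pillar inside the tray, both below 45 mm; all at rest (angle between the z axis of plate1 and the z axis of toolbox, either way round between 0.5 and 1.36 rad and angle between the y axis of each of plate1, plate2, plate3 and the y axis of toolbox, either way round below 0.35 rad and contact force between each of plate1, plate2, plate3 and toolbox above 0.02 N and x of plate1 in the frame of toolbox between -0.135 and -0.065 m and y of plate1 in the frame of toolbox between -0.165 and 0.165 m and height (world z) of plate1 between 0.03 and 0.075 m and linear speed of each of plate1, plate2, plate3, foot1, foot2, foot3, pillar1, pillar2, pillar3 below 0.02 m/s and angular speed of each of plate1, plate2, plate3 below 0.2 rad/s and contact force between plate1 and plate2 below 0.02 N and contact force between each of plate1, plate2 and plate3 below 0.02 N and angle between the z axis of plate2 and the z axis of toolbox, either way round between 0.5 and 1.36 rad and x of plate2 in the frame of toolbox between -0.135 and -0.065 m and y of plate2 in the frame of toolbox between -0.165 and 0.165 m and height (world z) of plate2 between 0.03 and 0.075 m and angle between the z axis of plate3 and the z axis of toolbox, either way round between 0.5 and 1.36 rad and x of plate3 in the frame of toolbox between -0.135 and -0.065 m and y of plate3 in the frame of toolbox between -0.165 and 0.165 m and height (world z) of plate3 between 0.03 and 0.075 m and horizontal distance between each of foot1, foot2, foot3 and dish below 0.055 m and height (world z) of each of foot1, foot2, foot3, pillar1, pillar2, pillar3 below 0.045 m and x of pillar1 in the frame of tray between -0.056 and 0.056 m and y of pillar1 in the frame of tray between -0.056 and 0.056 m and x of pillar2 in the frame of tray between -0.056 and 0.056 m and y of pillar2 in the frame of tray between -0.056 and 0.056 m and x of pillar3 in the frame of tray between -0.056 and 0.056 m and y of pillar3 in the frame of tray between -0.056 and 0.056 m).
It fails at once if a plate is pinched harder than 60 N on a finger (contact force between the fingers and plate1 above 130 N or contact force between the fingers and plate2 above 130 N or contact force between the fingers and plate3 above 130 N).
It fails at once if a bystander is pushed more than 40 mm from its place (distance of any of block1, block2, marble, sextant, glue, mug from where it was at the start of the episode above 0.04 m).
Of plate1, plate2, plate3 only 2 to 3 are there at a start; the rules pass over those that are not, and their reading is None.
Of foot1, foot2, foot3, pillar1, pillar2, pillar3 only 5 to 6 are there at a start; the rules pass over those that are not, and their reading is None.
At some moment in a run one of foot1, foot2, foot3, pillar1, pillar2, pillar3 may be knocked a few centimetres aside while the robot is not near it.
Once in a run the grip may slacken for a moment while it holds something.
It also fails if it takes over 210 s, if anything falls off the work surface, if the arm or the gripper's body presses on something with over 40 N, if the wrist force passes 120 N, or if a joint passes its speed limit or range.

## Robot

A 6-joint arm with a two-finger parallel gripper is mounted at the origin on the work surface. World frame = base frame: x ahead of the robot, y to its left, z up, the work surface at z = 0. Lengths are in mm, angles in rad, forces in N, time in s.
With the tool pointing down it reaches from about 375 to 975 mm from the base axis. Payload 3.8 kg.
Tool frame: the origin (TCP) lies midway between the tips of the shut fingers; the grasp point (between the pads) lies 19 mm behind it (r.hold_point_z is the distance from the TCP to the grasp point, in mm); y points along the fingers, z is the direction in which the jaws open and shut, and the axes are right-handed (so a half turn about y gives the same grasp; the last joint's range is limited). The gripper opens to 85 mm and grips with 20 to 120 N. Pads are 22 mm wide; open, the fingers measure 114 mm over their backs; the gripper's body (76 mm by 85 mm) begins 54 mm behind the grasp point. The pads swing forward as they close: fully open they stand 13 mm farther back than shut.
Start: joints at [1.143, 0.264, 1.604, -0, 1.274, -0.037], TCP at [257.124, 624.104, 231.28] pointing down, gripper open.
Joint ranges: [-2.63, 2.63], [-0.94, 2.18], [0.31, 2.57], [-1.31, 4.45], [0, 2.66], [-2.55, 2.55]. Speed limits (rad/s): [2.57, 2.57, 3.14, 3.14, 3.14, 3.14].

## Interface

Orientations are given as a unit quaternion [x, y, z, w].
In Python, from plant import r, viewer, workorder, monitor gives the robot as it stands. Calls block until the motion is done:
- r.move_pose(position, orientation): joint-space move of the TCP to a pose.
- r.movel(position, attitude=None, feed=150, until_force=None): straight line of the TCP; attitude=None keeps the orientation; feed is the mean speed in mm/s. With until_force (N) it stops when the force on the tool has changed by that much, and returns True; else False.
- r.set_joints(angles): joint-space move.
- r.set_gripper(opening, force=None): opening from 0.0 (shut) to 1.0 (fully open); force is the grip in N (None keeps the last); returns when the fingers have stopped.
- r.dwell(seconds).
- r.solve_ik(position, orientation): joint angles nearest the present ones, or None.
- viewer.grab_frame(name): name is "scene" or "top"; returns the picture (384x512x3 uint8, blue, green, red); there is no depth.
- viewer.camera_params(name): a dict with "fx", "fy", "cx", "cy" (pixels), "T" (4x4, takes a point from camera to world coordinates). Camera axes: x right, y down, z forward; pixel columns grow to the right and rows downward; lengths in mm; the calibration is good to about 2 mm. A picture is of the moment at which its call begins. camera_params takes no time and is no camera call.
A pose or a line that the arm cannot do raises r.PlanningError and nothing moves.
- workorder.job_done(): hands the job in, once; it reports no verdict.
Readings, each from a call of its own:
- monitor.get_time_s(): time.
- monitor.get_joint_pos(): joint angles.
- monitor.get_joint_velocities(): joint speeds.
- monitor.get_tau(): joint torques, N m.
- monitor.get_position(): TCP position.
- monitor.get_ee_rot(): TCP orientation.
- monitor.get_wrist_force(): force on the tool from outside, world axes, zero at the start.
- monitor.get_wrist_torque(): the same for the moment, N m.
- monitor.get_opening(): opening from 0.0 (shut) to 1.0 (fully open).
Only numpy, scipy, OpenCV 4.12 (cv2) and the standard library are available. Lean on these libraries where they do the work, as an engineer would, in place of code of your own. Each camera call takes 0.05 s, during which the arm holds its last target.

## Working session

There is one attempt and no reset: what is moved stays moved. The work goes in short steps, each a Python script; the robot and the scene stay as the last script left them, time stands still between calls to the robot, and variables do not carry over. Pictures are saved under pics/ and viewed, and the job is handed in when it is done.

```bash
ls; mkdir -p pics
python3 - <<'E'
from plant import r, viewer, workorder, monitor
import cv2, numpy as np
for n in ["scene","top"]:
    im=viewer.grab_frame(n); cv2.imwrite(f"pics/{n}0.png",im)
    p=viewer.camera_params(n); print(n,p["fx"],p["fy"],p["cx"],p["cy"]); print(np.round(p["T"],3))
print(monitor.get_time_s(), monitor.get_ee_rot(), r.hold_point_z)
E
```

```text
pics
scene 433.10617428119247 433.10617428119247 262.2195056788349 189.72412085568922
[[ 6.490000e-01  5.550000e-01 -5.200000e-01  1.156185e+03]
 [ 7.600000e-01 -4.560000e-01  4.630000e-01 -4.478670e+02]
 [ 2.000000e-02 -6.960000e-01 -7.180000e-01  8.624730e+02]
 [ 0.000000e+00  0.000000e+00  0.000000e+00  1.000000e+00]]
top 397.4777157832599 397.4777157832599 256.7919920943629 193.1080396960738
[[-1.40000e-02 -9.96000e-01  8.40000e-02  4.56539e+02]
 [-1.00000e+00  1.40000e-02 -3.00000e-03  3.60360e+01]
 [ 2.00000e-03 -8.40000e-02 -9.96000e-01  1.30952e+03]
 [ 0.00000e+00  0.00000e+00  0.00000e+00  1.00000e+00]]
0.1 [ 0.69434132 -0.13746979  0.13712828 -0.692956  ] 18.700000000000003
```

Run:
```python
import cv2
im=cv2.imread("pics/top0.png"); cv2.imwrite("pics/top0b.png",cv2.resize(im[60:384,40:472],None,fx=1.85,fy=1.85,interpolation=cv2.INTER_CUBIC))
```

```text
(no output)
```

View pics/scene0.png

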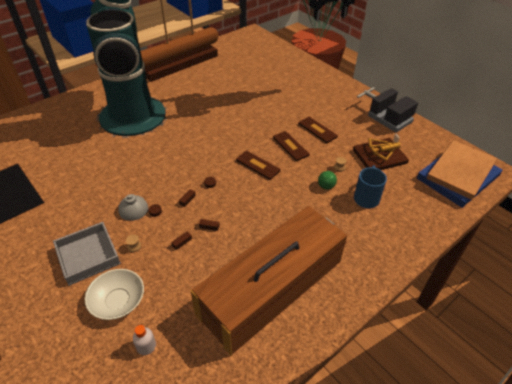

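View pics/top0.png

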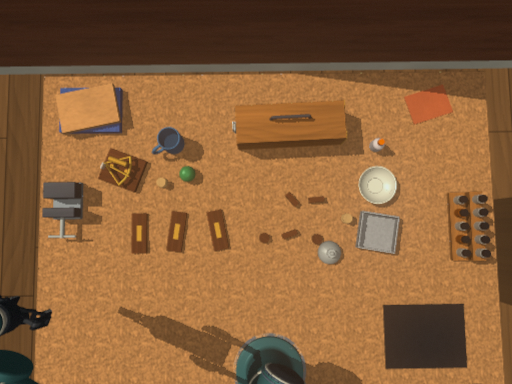

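Run:
```python
import cv2
im=cv2.imread("pics/top0.png"); cv2.imwrite("pics/top0c.png",cv2.resize(im[90:270,100:260],None,fx=3.3,fy=3.3,interpolation=cv2.INTER_CUBIC))
cv2.imwrite("pics/top0d.png",cv2.resize(im[90:270,230:410],None,fx=3.3,fy=3.3,interpolation=cv2.INTER_CUBIC))
```

```text
(no output)
```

View pics/top0c.png

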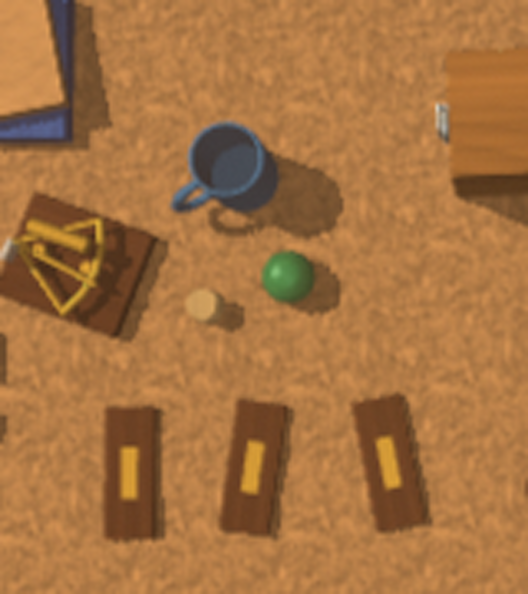

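View pics/top0d.png

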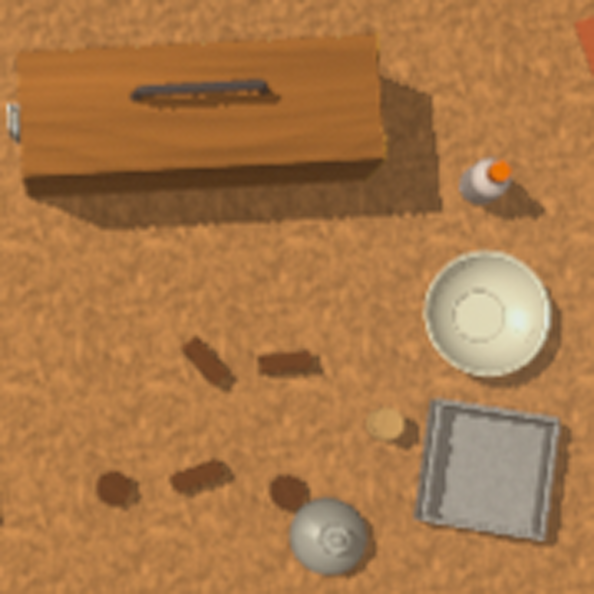

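```bash
cat > h.py <<'E'
from plant import r, viewer, workorder, monitor
import cv2, numpy as np
from scipy.spatial.transform import Rotation as R
def grab(n,save=None,crop=None,f=3.3):
    im=viewer.grab_frame(n)
    if save:
        c=im if crop is None else im[crop[1]:crop[3],crop[0]:crop[2]]
        cv2.imwrite(f"pics/{save}.png",cv2.resize(c,None,fx=f,fy=f,interpolation=cv2.INTER_CUBIC) if crop is not None else c)
    return im
def px2w(n,uv,z):
    p=viewer.camera_params(n); T=np.array(p["T"])
    uv=np.atleast_2d(np.asarray(uv,float))
    d=np.c_[(uv[:,0]-p["cx"])/p["fx"],(uv[:,1]-p["cy"])/p["fy"],np.ones(len(uv))]@T[:3,:3].T
    s=(z-T[2,3])/d[:,2]
    return T[:3,3]+s[:,None]*d
def w2px(n,P):
    p=viewer.camera_params(n); T=np.array(p["T"])
    q=(np.atleast_2d(P)-T[:3,3])@T[:3,:3]
    return np.c_[q[:,0]/q[:,2]*p["fx"]+p["cx"],q[:,1]/q[:,2]*p["fy"]+p["cy"]]
E
python3 - <<'E'
from h import *
im=cv2.imread("pics/top0.png")
for (u,v,n) in [(290,235,'pil'),(265,238,'foot'),(293,200,'pil'),(178,225,'pl'),(275,242,'?'),(290,152,'shadowbox'),(200,155,'mugshadow'),(355,224,'bs'),(170,245,'plate shadow?')]: print(n,im[v,u],cv2.cvtColor(im[v:v+1,u:u+1],cv2.COLOR_BGR2HSV)[0,0])
v=im.astype(int)
m=((v[:,:,2]<110)&(v[:,:,2]>v[:,:,0]+15)).astype(np.uint8)
cv2.imwrite("pics/m0.png",m*255)
nn,l,s,c=cv2.connectedComponentsWithStats(m[120:260,100:420])
for i in range(1,nn):
    if s[i,4]>40: print(s[i]+[100,120,0,0,0],c[i]+[100,120])
E
```

```text
pil [ 38  71 117] [ 13 172 117]
foot [ 37  69 114] [ 12 172 114]
pil [ 37  70 116] [ 13 174 116]
pl [ 53 153 211] [ 19 191 211]
? [ 72 129 186] [ 15 156 186]
shadowbox [ 50  85 124] [ 14 152 124]
mugshadow [ 50  83 119] [ 14 148 119]
bs [ 62 101 144] [ 14 145 144]
plate shadow? [ 35  64 107] [ 12 172 107]
[238 138 108  12 726] [290.92699725 143.81955923]
[120 156  28  36 430] [134.28372093 175.60930233]
[114 159  16  11  66] [121.87878788 165.04545455]
[180 166  17  16 146] [188.73287671 174.13013699]
[109 168  15  14  72] [116.58333333 174.55555556]
[100 173  13   7  56] [105.    176.125]
[219 210  11  38  91] [224.23076923 228.9010989 ]
[179 213   9  39 127] [183.03937008 231.41732283]
[143 214   6  39 154] [145.74025974 232.05844156]
[133 225   3  27  55] [133.96363636 240.74545455]
[168 228   5  23  46] [169.84782609 241.19565217]
[218 238   8  12  43] [221.04651163 243.13953488]
[172 240   7  12  50] [175.08 245.02]
[137 242   6  11  56] [139.94642857 246.96428571]
```

View pics/m0.png

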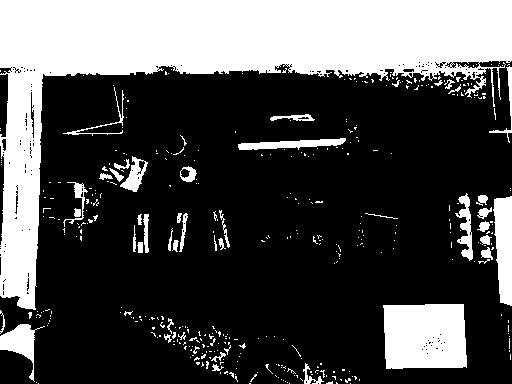

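```bash
cat > fit.py <<'E'
from h import *
from scipy.optimize import minimize
def feat(im):
    g=cv2.resize(im,None,fx=4,fy=4,interpolation=cv2.INTER_LINEAR).astype(np.float32)
    return np.clip((108-g[:,:,1])/38,0,1)
def verts(kind,x,y,a,z0=0):
    if kind=='foot':
        t=np.linspace(0,2*np.pi,24,endpoint=False); P=np.c_[17*np.cos(t),17*np.sin(t)]; h=14
    else:
        L,W,h={'plate':(65,25,10),'pillar':(25,9,18)}[kind]; P=np.array([[L,W],[L,-W],[-L,-W],[-L,W]])
    c,s=np.cos(a),np.sin(a); P=P@np.array([[c,s],[-s,c]])+[x,y]
    return np.r_[np.c_[P,np.full(len(P),z0+1)],np.c_[P,np.full(len(P),z0+h)]]
def score(p,kind,F,cams,z0=0):
    s=0
    for n in cams:
        q=(w2px(n,verts(kind,p[0],p[1],p[2] if len(p)>2 else 0,z0))+.5)*4-.5
        hull=cv2.convexHull(q.astype(np.float32))
        M=np.zeros(F[n].shape,np.uint8); cv2.fillConvexPoly(M,np.round(hull*16).astype(np.int32),1,shift=4)
        x,y,w,h=cv2.boundingRect(M); x0,y0=max(x-20,0),max(y-20,0); M=M[y0:y+h+20,x0:x+w+20]; f=F[n][y0:y+h+20,x0:x+w+20]
        D=cv2.dilate(M,np.ones((21,21),np.uint8))-M
        s+=f[M>0].mean()-f[D>0].mean() if M.sum()>0 else 0
    return -s
def fit(kind,uv,F,cams=("top","scene"),yaws=None,xy=None,z0=0):
    h={'plate':10,'pillar':18,'foot':14}[kind]
    xy=px2w("top",uv,h)[0,:2] if xy is None else np.array(xy)
    best=None
    for a in ([0] if kind=='foot' else np.arange(0,np.pi,np.pi/8) if yaws is None else yaws):
        x0=np.r_[xy,a] if kind!='foot' else xy
        sim=np.vstack([x0]+[x0+d for d in (np.diag([8,8,.25]) if kind!='foot' else np.diag([8,8]))])
        o=minimize(score,x0,args=(kind,F,cams,z0),method='Nelder-Mead',options=dict(initial_simplex=sim,xatol=.02,fatol=1e-4))
        if best is None or o.fun<best.fun: best=o
    return best.x,best.fun
OBJ=[('plate',(140,233.3)),('plate',(177,231.5)),('plate',(218.5,230.3)),('foot',(265.5,237.9)),('foot',(317.6,238.8)),('pillar',(293.3,199.7)),('pillar',(317.6,199.7)),('pillar',(290.9,234.5))]
E
python3 - <<'E'
from fit import *
ims={n:cv2.imread(f"pics/{n}0.png") for n in("top","scene")}
F={n:feat(ims[n]) for n in ims}
for n in ims: ims[n]=cv2.resize(ims[n],None,fx=4,fy=4,interpolation=cv2.INTER_CUBIC)
for k,uv in OBJ:
    o=[]
    for c in (("top","scene"),("top",),("scene",)):
        p,s=fit(k,uv,F,c); o.append((np.round(p,3),round(s,2)))
        if len(c)==2:
            for n in ims:
                q=((w2px(n,verts(k,p[0],p[1],p[2] if len(p)>2 else 0))+.5)*4-.5)
                cv2.polylines(ims[n],[np.int32(cv2.convexHull(np.float32(q)))],True,(0,255,0),1)
    print(k,*o)
cv2.imwrite("pics/fit_top.png",ims["top"][4*185:4*260,4*120:4*340][:, :][::1])
cv2.imwrite("pics/fit_top.png",cv2.resize(ims["top"][4*185:4*260,4*130:4*330],(800,300)))
cv2.imwrite("pics/fit_scene.png",ims["scene"][4*110:4*260,4*140:4*340])
E
```

```text
Traceback (most recent call last):
  File "fit.py", line 30, in fit
    o=minimize(score,x0,args=(kind,F,cams,z0),method='Nelder-Mead',options=dict(initial_simplex=sim,xatol=.02,fatol=1e-4))
  File "fit.py", line 16, in score
    q=(w2px(n,verts(kind,p[0],p[1],p[2] if len(p)>2 else 0,z0))+.5)*4-.5
       ~~~~^^^^^^^^^^^^^^^^^^^^^^^^^^^^^^^^^^^^^^^^^^^^^^^^^^^^
  File "h.py", line 17, in w2px
    p=viewer.camera_params(n); T=np.array(p["T"])
ValueError: time passes only in moves, steps and waits
```

Cache the camera parameters, so as not to hammer the call.

```bash
python3 - <<'E'
s=open('h.py').read()
s=s.replace('p=viewer.camera_params(n); T=','p=cam(n); T=').replace('def px2w','import functools\n@functools.lru_cache(None)\ndef cam(n): return viewer.camera_params(n)\ndef px2w')
open('h.py','w').write(s)
E
cat > run1.py <<'E'
from fit import *
ims={n:cv2.imread(f"pics/{n}0.png") for n in("top","scene")}
F={n:feat(ims[n]) for n in ims}
for n in ims: ims[n]=cv2.resize(ims[n],None,fx=4,fy=4,interpolation=cv2.INTER_CUBIC)
for k,uv in OBJ:
    o=[]
    for c in (("top","scene"),("top",),("scene",)):
        p,s=fit(k,uv,F,c); o.append((np.round(p,3),round(s,2)))
        if len(c)==2:
            for n in ims:
                q=((w2px(n,verts(k,p[0],p[1],p[2] if len(p)>2 else 0))+.5)*4-.5)
                cv2.polylines(ims[n],[np.int32(cv2.convexHull(np.float32(q)))],True,(0,255,0),1)
    print(k,*o)
cv2.imwrite("pics/fit_top.png",cv2.resize(ims["top"][4*185:4*260,4*130:4*330],(800,300)))
cv2.imwrite("pics/fit_scene.png",ims["scene"][4*110:4*260,4*140:4*340])
E
python3 run1.py
```

```text
plate (array([441.909, 414.758,   3.155]), np.float64(-1.24)) (array([442.157, 414.892,   3.151]), np.float64(-0.72)) (array([4.42686e+02, 4.12806e+02, 4.10000e-02]), np.float64(-0.53))
plate (array([ 4.45587e+02,  2.93199e+02, -1.46000e-01]), np.float64(-1.2)) (array([ 4.45454e+02,  2.93464e+02, -1.42000e-01]), np.float64(-0.69)) (array([446.077, 290.626,   3.047]), np.float64(-0.52))
plate (array([4.48495e+02, 1.59631e+02, 1.97000e-01]), np.float64(-1.22)) (array([447.828, 159.523,   3.337]), np.float64(-0.72)) (array([4.48643e+02, 1.57373e+02, 2.20000e-01]), np.float64(-0.51))
foot (array([420.894,   9.53 ]), np.float64(-1.34)) (array([420.541,   9.142]), np.float64(-0.8)) (array([420.997,   9.665]), np.float64(-0.54))
foot (array([ 414.395, -162.051]), np.float64(-1.47)) (array([ 414.064, -162.451]), np.float64(-0.86)) (array([ 415.101, -162.522]), np.float64(-0.61))
pillar (array([545.715, -82.912,   0.688]), np.float64(-1.33)) (array([544.45 , -84.03 ,   3.882]), np.float64(-0.8)) (array([546.204, -82.537,   0.578]), np.float64(-0.56))
pillar (array([ 542.287, -163.071,    1.667]), np.float64(-1.4)) (array([ 541.288, -163.551,    1.618]), np.float64(-0.78)) (array([ 543.475, -162.543,    1.679]), np.float64(-0.66))
pillar (array([431.496, -74.166,   1.886]), np.float64(-1.4)) (array([430.707, -74.279,   1.864]), np.float64(-0.77)) (array([432.714, -74.143,   1.886]), np.float64(-0.65))
```

View pics/fit_top.png

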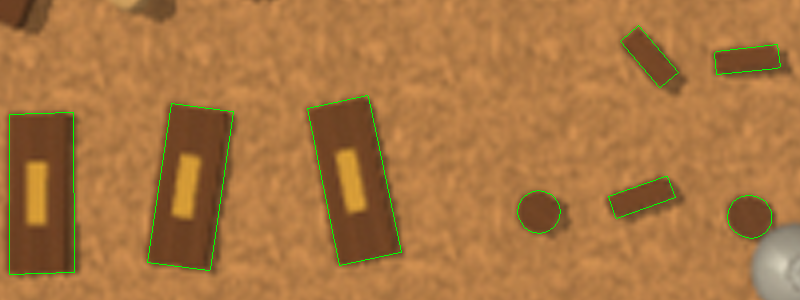

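View pics/fit_scene.png

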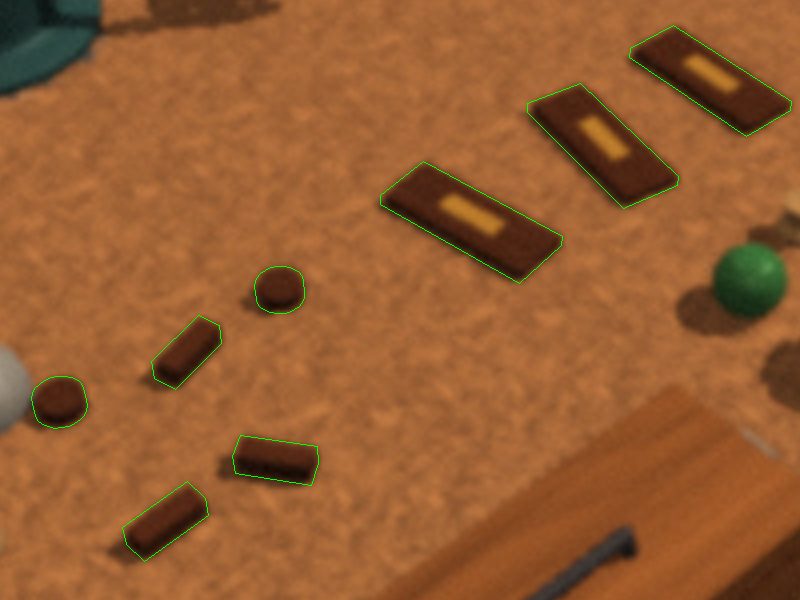

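```bash
cat > run2.py <<'E'
from fit import *
def d(l): return np.array([[230+(x+.5)/3.3-.5,90+(y+.5)/3.3-.5] for x,y in l])
b=px2w("top",d([(22,176),(382,158),(378,38),(18,52)]),105); print("box top",np.round(b,1),b.mean(0))
print("lens",[np.linalg.norm(b[i]-b[(i+1)%4]) for i in range(4)], "yaw front/back",[np.arctan2(-(b[i]-b[j])[0]*1.0,(b[i]-b[j])[1]) for i,j in((0,1),(3,2))])
t=px2w("top",d([(434,400),(560,418),(546,540),(418,522)]),32); print("tray",np.round(t,1),t.mean(0),[np.linalg.norm(t[i]-t[(i+1)%4]) for i in range(4)],np.arctan2(-(t[0]-t[1])[0],(t[0]-t[1])[1]))
print("dish",px2w("top",d([(488,314)]),32))
print("bell",px2w("top",d([(333,540)]),40))
print("block",px2w("top",d([(385,424)]),30))
E
python3 run2.py
```

```text
box top [[ 713.8   93.   105. ]
 [ 726.1 -243.   105. ]
 [ 840.7 -243.   105. ]
 [ 832.    95.6  105. ]] [778.16649041 -74.33763918 105.        ]
lens [np.float64(336.2115666668123), np.float64(114.61017245182833), np.float64(338.70662611414065), np.float64(118.18600814157934)] yaw front/back [np.float64(0.03662509041288451), np.float64(0.025874566623797855)]
tray [[ 502.4 -302.6   32. ]
 [ 483.1 -424.6   32. ]
 [ 365.7 -405.8   32. ]
 [ 384.8 -282.8   32. ]] [ 434.01672121 -353.96072369   32.        ] [np.float64(123.55166589185437), np.float64(118.88951557611986), np.float64(124.50404345822439), np.float64(119.28457023327353)] -0.1566299815368589
dish [[ 585.85131163 -358.59078426   32.        ]]
bell [[ 369.29116417 -198.61730545   40.        ]]
block [[ 479.80332815 -254.50523516   30.        ]]
```

```bash
cat > box.py <<'E'
from fit import *
ims={n:cv2.imread(f"pics/{n}0.png") for n in("top","scene")}
def boxv(x,y,a,D=60,W=170,H=105):
    c,s=np.cos(a),np.sin(a); P=np.array([[-D,W],[-D,-W],[D,-W],[D,W]])@np.array([[c,s],[-s,c]])+[x,y]
    return np.r_[np.c_[P,np.zeros(4)],np.c_[P,np.full(4,H)]]
E=[(4,5),(5,6),(6,7),(7,4),(0,1),(0,4),(1,5),(1,2),(2,6)]
G={}
for n in ims:
    g=cv2.GaussianBlur(ims[n],(0,0),1.2).astype(np.float32)
    G[n]=np.stack([np.abs(cv2.Sobel(g,cv2.CV_32F,1,0)).max(2),np.abs(cv2.Sobel(g,cv2.CV_32F,0,1)).max(2)])
def sc(p,cams=("top","scene")):
    s=0
    for n in cams:
        q=w2px(n,boxv(*p))
        for i,j in ([(4,5),(5,6),(6,7),(7,4),(0,1)] if n=="top" else [(4,5),(5,6),(6,7),(7,4),(1,2),(2,6),(3,7),(2,3)]):
            dd=q[j]-q[i]; nn=np.array([-dd[1],dd[0]])/np.linalg.norm(dd)
            pts=q[i]+np.linspace(.05,.95,80)[:,None]*dd
            m=np.abs(nn[0])*cv2.remap(G[n][0],np.float32(pts[:,0]),np.float32(pts[:,1]),1)+np.abs(nn[1])*cv2.remap(G[n][1],np.float32(pts[:,0]),np.float32(pts[:,1]),1)
            s+=np.minimum(m,80).mean()
    return -s
if __name__=="__main__":
    best={}
    for c in (("top",),("scene",),("top","scene")):
        rs=[minimize(sc,[778+dx,-74+dy,.03+da],args=(c,),method='Nelder-Mead',options=dict(initial_simplex=np.array([[778+dx,-74+dy,.03+da]]*4)+np.vstack([np.zeros(3),np.diag([5,5,.03])]))) for dx in(-5,0,5) for dy in (-5,0,5) for da in (-.03,0,.03)]
        o=min(rs,key=lambda o:o.fun); print(c,np.round(o.x,3),o.fun)
    for n in ims:
        im=cv2.resize(ims[n],None,fx=4,fy=4,interpolation=cv2.INTER_CUBIC); q=(w2px(n,boxv(*o.x))+.5)*4-.5
        for i,j in E: cv2.line(im,tuple(map(int,q[i])),tuple(map(int,q[j])),(0,255,0),1)
        cv2.imwrite(f"pics/box_{n}.png",im[4*85:4*165,4*220:4*420] if n=="top" else im[4*200:4*350,4*180:4*380])
E
python3 box.py
```

```text
('top',) [ 7.79879e+02 -7.46530e+01  3.70000e-02] -317.3787843928388
('scene',) [ 7.80384e+02 -7.50920e+01  5.10000e-02] -498.61790153717266
('top', 'scene') [ 7.80274e+02 -7.47220e+01  4.80000e-02] -812.503213097316
```

View pics/box_top.png

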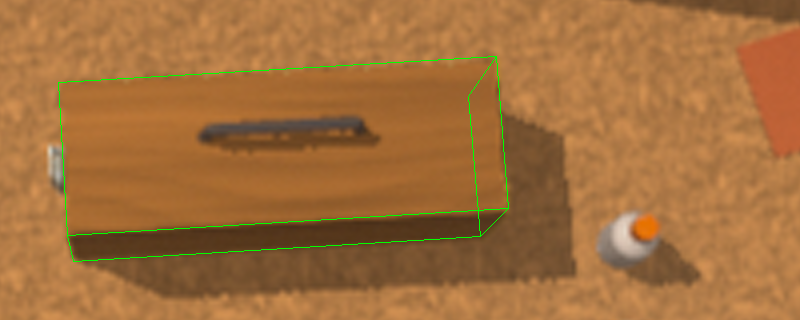

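View pics/box_scene.png

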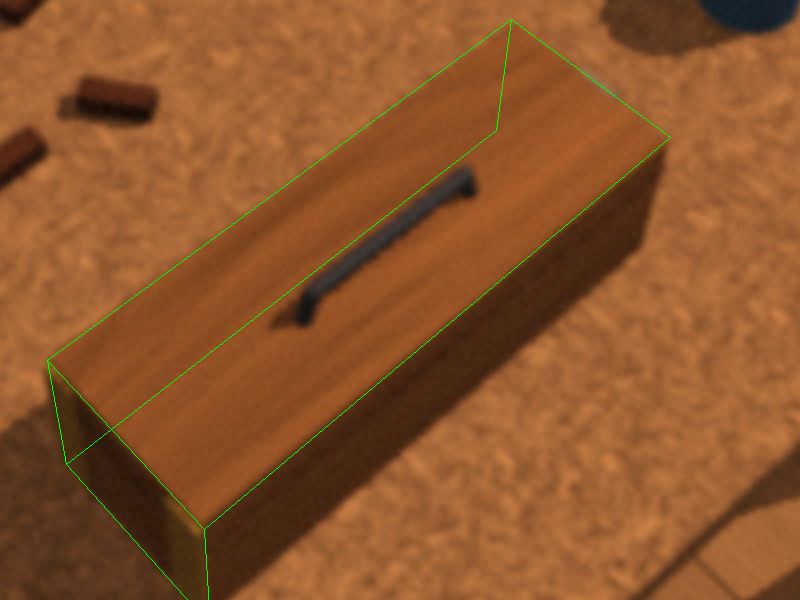

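```bash
cat > act.py <<'E'
from fit import *
def quat(a,j):
    a=np.array(a,float);a/=np.linalg.norm(a); j=np.array(j,float); j-=a*(a@j); j/=np.linalg.norm(j)
    return R.from_matrix(np.c_[np.cross(a,j),a,j]).as_quat()
def bestq(pos,a,j):
    q0=np.array(monitor.get_joint_pos()); c=[]
    for s in(1,-1):
        q=quat(a,s*np.array(j)); k=r.solve_ik(list(pos),list(q))
        if k is not None: c.append((abs(k[5])+.3*np.abs(np.array(k)-q0).max(),q,k))
    if not c: raise RuntimeError("no ik %s"%pos)
    c.sort(key=lambda t:t[0]); return list(c[0][1])
def down(x,y,z,jaw): return bestq([x,y,z],[0,0,-1],[np.cos(jaw),np.sin(jaw),0])
T=monitor.get_time_s
def pick(x,y,jaw,z,preopen,force,shut,hi=110,lift=130):
    q=down(x,y,z,jaw)
    r.move_pose([x,y,hi],q); r.set_gripper(preopen,force)
    t=r.movel([x,y,z],q,feed=150,until_force=8)
    zz=monitor.get_position()[2]
    r.set_gripper(shut,force); o=monitor.get_opening()
    r.movel([x,y,lift],q,feed=250)
    return t,zz,o,monitor.get_opening(),q
E
cat > run3.py <<'E'
from act import *
print(T())
ty=-0.157+0  # tray yaw guess
im={n:viewer.grab_frame(n) for n in("top","scene")}; F={n:feat(im[n]) for n in im}
p,s=fit('pillar',None,F,yaws=[1.886],xy=(431.5,-74.2)); print(p,s)
print(pick(p[0],p[1],p[2]+np.pi/2,4,.45,50,.0)); print(T())
E
python3 run3.py
```

```text
0.1
[431.49595828 -74.17985799   1.88411881] -1.3979517221450806
(False, np.float64(4.524902357706261), 0.19440018211282414, 0.1964376834481031, [np.float64(0.5718874572552831), np.float64(-0.4158662480102068), np.float64(0.4158662480102068), np.float64(-0.5718874572552832)])
5.1333
```

```bash
cat >> act.py <<'E'
TR=(434.0,-354.0,-0.157); DI=(585.9,-358.6)
def totray(tx,ty,z,opn=.35):
    c,s=np.cos(TR[2]),np.sin(TR[2]); x,y=TR[0]+c*tx-s*ty,TR[1]+s*tx+c*ty
    q=down(x,y,z,TR[2]); r.move_pose([x,y,100],q); o=monitor.get_opening()
    t=r.movel([x,y,z],q,feed=150,until_force=10); zz=monitor.get_position()[2]
    r.set_gripper(opn); r.movel([x,y,110],q,feed=250); return o,t,zz
def todish(dx,dy,z,jaw,opn=.6):
    x,y=DI[0]+dx,DI[1]+dy
    q=down(x,y,z,jaw); r.move_pose([x,y,100],q); o=monitor.get_opening()
    t=r.movel([x,y,z],q,feed=150,until_force=10); zz=monitor.get_position()[2]
    r.set_gripper(opn); r.movel([x,y,110],q,feed=250); return o,t,zz
def look():
    im={n:viewer.grab_frame(n) for n in("top","scene")}; return im,{n:feat(im[n]) for n in im}
E
python3 - <<'E'
from act import *
print(totray(-22,0,14),T())
im,F=look(); cv2.imwrite("pics/a1.png",cv2.resize(im["top"][180:260,230:410],None,fx=4,fy=4)); cv2.imwrite("pics/a1s.png",im["scene"])
E
```

```text
(0.19331563505326396, False, np.float64(14.669701156928298)) 7.75
```

View pics/a1.png

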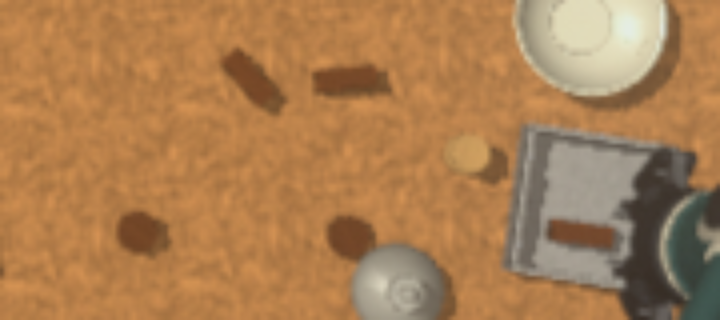

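View pics/a1s.png

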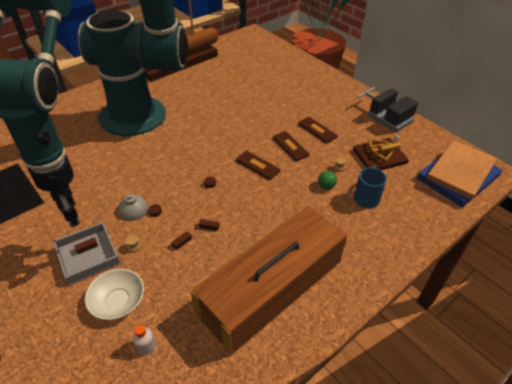

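```bash
cat > run4.py <<'E'
from act import *
for k,(x,y,a),dst in [('pillar',(542.3,-163.1,1.667),(22,0,14)),('pillar',(545.7,-82.9,.688),(0,0,28))]:
    im,F=look(); p,s=fit(k,None,F,yaws=[a],xy=(x,y)); print(k,np.round(p,3),round(s,2),flush=True)
    assert s<-1.15 and np.hypot(p[0]-x,p[1]-y)<8
    res=pick(p[0],p[1],p[2]+np.pi/2,4,.45,50,.0); print(res[:4])
    assert res[3]>.17
    print(totray(*dst),T())
im,F=look(); cv2.imwrite("pics/a2.png",cv2.resize(im["top"][180:260,230:410],None,fx=4,fy=4)); cv2.imwrite("pics/a2s.png",cv2.resize(im["scene"][180:330,20:220],None,fx=4,fy=4))
E
python3 run4.py
```

```text
pillar [ 542.302 -163.133    1.668] -1.37
(False, np.float64(4.726019599272657), 0.19168811060013052, 0.19783266038365116)
(0.18974954889555673, False, np.float64(14.661063596068312)) 13.3417
pillar [545.736 -82.866   0.688] -1.28
(False, np.float64(4.719184554639665), 0.19477789629381284, 0.1963009208942369)
(0.19621575641211375, False, np.float64(28.303296703206705)) 19.1917
```

View pics/a2s.png

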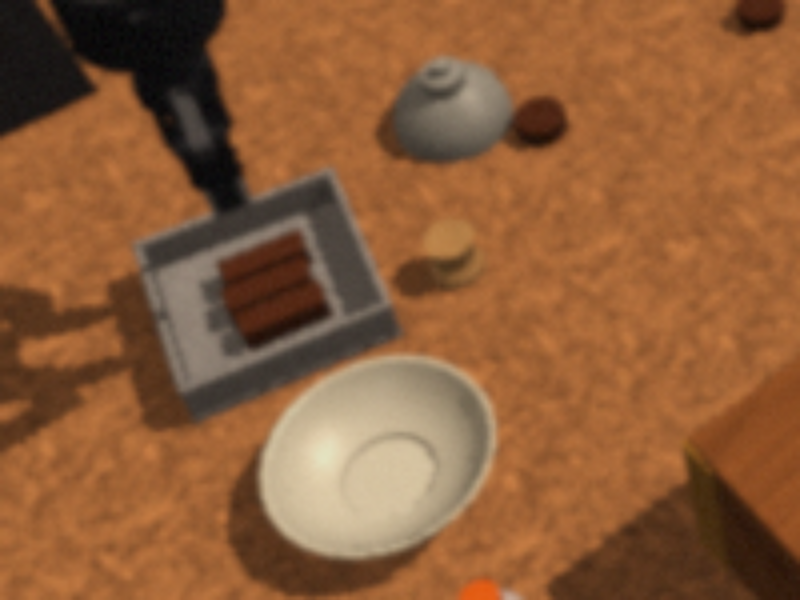

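```bash
cat > run5.py <<'E'
from act import *
for k,(x,y),jaw,dst in [('foot',(414.4,-162.1),-.883,(15,0)),('foot',(420.9,9.5),np.pi/2,(-15,0))]:
    im,F=look(); p,s=fit(k,None,F,xy=(x,y)); print(k,np.round(p,3),round(s,2),flush=True)
    assert s<-1.15 and np.hypot(p[0]-x,p[1]-y)<8
    res=pick(p[0],p[1],jaw,3.5,.55,50,.0); print(res[:4])
    assert res[3]>.33
    print(todish(*dst,26,np.pi/2,.55),T())
im,F=look(); cv2.imwrite("pics/a3s.png",cv2.resize(im["scene"][180:330,20:220],None,fx=4,fy=4))
E
python3 run5.py
```

```text
foot [ 414.528 -162.162] -1.43
(False, np.float64(4.063160244786386), 0.3591141648525035, 0.3638062347370495)
(0.36586319958465374, False, np.float64(26.721242090073677)) 24.9583
foot [420.736   9.394] -1.36
(False, np.float64(3.9960792572360897), 0.36361321658988194, 0.362628454210357)
(0.3564307111597839, False, np.float64(26.551337837601004)) 31.5
```

View pics/a3s.png

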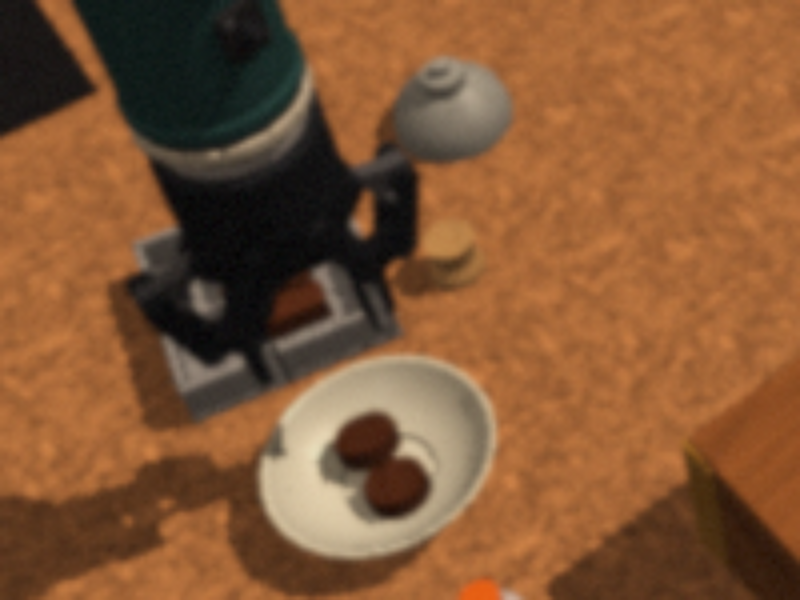

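```bash
cat > run6.py <<'E'
from act import *
x,y,a=448.5,159.6,.197
im,F=look(); p,s=fit('plate',None,F,yaws=[a],xy=(x,y)); print(np.round(p,3),round(s,2))
assert s<-1.1 and np.hypot(p[0]-x,p[1]-y)<8
j=p[2]+np.pi/2
q=down(p[0],p[1],20,j); r.move_pose([p[0],p[1],110],q); r.set_gripper(.75,30)
print(r.movel([p[0],p[1],16],q,feed=150,until_force=8))
t=r.movel([p[0],p[1],-6],q,feed=25,until_force=5); zz=monitor.get_position()[2]; print(t,zz,monitor.get_wrist_force())
r.movel([p[0],p[1],zz+4],q,feed=50)
im,F=look(); cv2.imwrite("pics/a4s.png",cv2.resize(im["scene"][80:230,190:390],None,fx=4,fy=4))
r.set_gripper(.4,30); print(monitor.get_opening(),monitor.get_position(),monitor.get_wrist_force(),T())
E
python3 run6.py
```

```text
[4.48509e+02 1.59642e+02 1.98000e-01] -1.26
False
True -6.037057176159776 [-0.05397031 -0.23505654  4.78763806]
0.5724451459810725 [448.53221706 159.63724618  -2.07229652] [-0.40523579 -0.36753817  0.85342626] 36.1917
```

View pics/a4s.png

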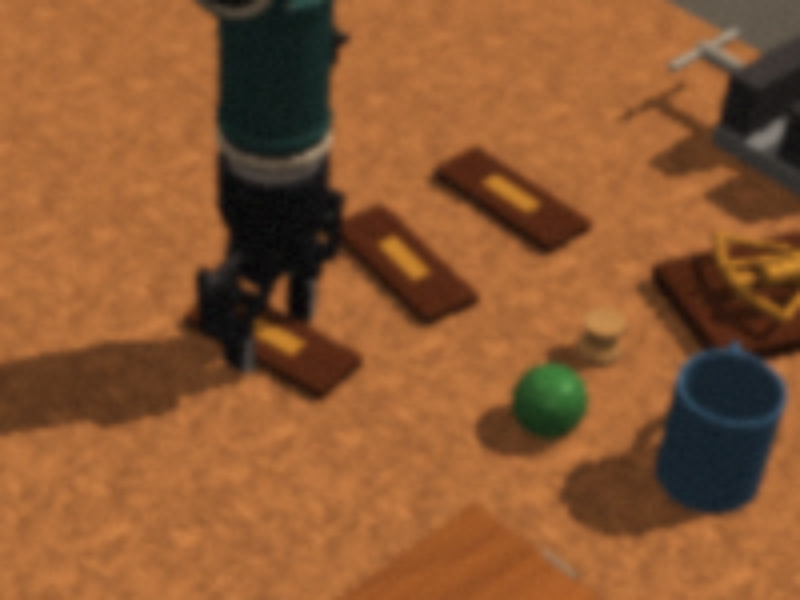

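```bash
cat >> act.py <<'E'
BX=(780.2,-74.8,.045)
xb=np.array([np.cos(BX[2]),np.sin(BX[2]),0]); yb=np.array([-xb[1],xb[0],0]); zb=np.array([0,0,1.]); th=np.deg2rad(50)
A=np.sin(th)*xb-np.cos(th)*zb
def ptcp(bx,by,z,off): return np.array([BX[0],BX[1],0])+bx*xb+by*yb+z*zb+off*A
E
python3 - <<'E'
from act import *
for by in(-105,0,105):
    for bx,z in((-160,120),(-120,58),(-104,53)):
        for s in (1,-1):
            k=r.solve_ik(list(ptcp(bx,by,z,7.1)),list(quat(A,s*yb))); print(by,bx,z,s,None if k is None else np.round(k,2))
x,y,z=monitor.get_position(); r.movel([x,y,140],feed=120); print(monitor.get_opening(),monitor.get_joint_pos(),T())
im,F=look(); cv2.imwrite("pics/a5s.png",cv2.resize(im["scene"][50:200,190:390],None,fx=4,fy=4))
E
```

```text
-105 -160 120 1 None
-105 -160 120 -1 [-0.56  0.08  2.34  1.67  0.45 -0.53]
-105 -120 58 1 [-0.51  0.26  2.28  1.99  0.46  2.3 ]
-105 -120 58 -1 [-0.51  0.26  2.28  1.99  0.46 -0.84]
-105 -104 53 1 [-0.49  0.29  2.26  2.02  0.45  2.29]
-105 -104 53 -1 [-0.49  0.29  2.26  2.02  0.45 -0.85]
0 -160 120 1 [-0.32 -0.01  2.42  1.95  0.3   2.5 ]
0 -160 120 -1 [-0.32 -0.01  2.42  1.95  0.3  -0.64]
0 -120 58 1 [-0.29  0.2   2.36  2.38  0.37  2.08]
0 -120 58 -1 [-0.29  0.2   2.36  2.38  0.37 -1.06]
0 -104 53 1 [-0.27  0.24  2.33  2.41  0.37  2.06]
0 -104 53 -1 [-0.27  0.24  2.33  2.41  0.37 -1.08]
105 -160 120 1 [-0.04 -0.04  2.46  2.72  0.16  1.93]
105 -160 120 -1 [-0.04 -0.04  2.46  2.72  0.16 -1.21]
105 -120 58 1 [-0.03  0.18  2.4   2.95  0.31  1.7 ]
105 -120 58 -1 [-0.03  0.18  2.4   2.95  0.31 -1.44]
105 -104 53 1 [-0.03  0.22  2.36  2.96  0.31  1.7 ]
105 -104 53 -1 [-0.03  0.22  2.36  2.96  0.31 -1.45]
0.5770406551206665 [ 2.89578772e-01 -3.64687536e-02  2.11545536e+00  1.80175542e-05
  1.06450155e+00  1.66201352e+00] 37.525
```

View pics/a5s.png

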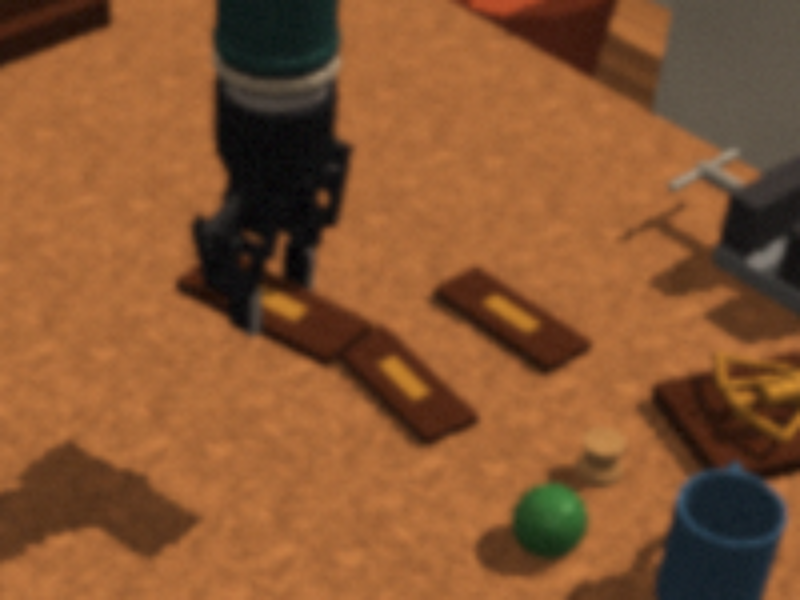

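```bash
cat >> act.py <<'E'
def place(by,off,via=(-150,130)):
    q=list(quat(A,-yb))
    x,y,z=monitor.get_position()
    r.move_pose(list(ptcp(*[via[0],by,via[1]],off)),q); print('via',T(),monitor.get_opening(),np.round(monitor.get_joint_pos(),2),flush=True)
    r.movel(list(ptcp(-122,by,58,off)),q,feed=60)
    print('pre',T(),monitor.get_opening(),np.round(monitor.get_position()-ptcp(-122,by,58,off),1),flush=True)
E
python3 - <<'E'
from act import *
x,y,z=monitor.get_position(); r.movel([x,y,190],feed=150)
place(-105,7.1)
im,F=look(); cv2.imwrite("pics/a6s.png",im["scene"]); cv2.imwrite("pics/a6t.png",cv2.resize(im["top"][90:240,200:400],None,fx=4,fy=4))
E
```

```text
via 39.95 0.5755828537008641 [-0.54  0.07  2.32  1.63  0.44 -0.47]
pre 41.3917 0.5764989752397925 [ 0.2 -0.1  0.5]
```

View pics/a6s.png

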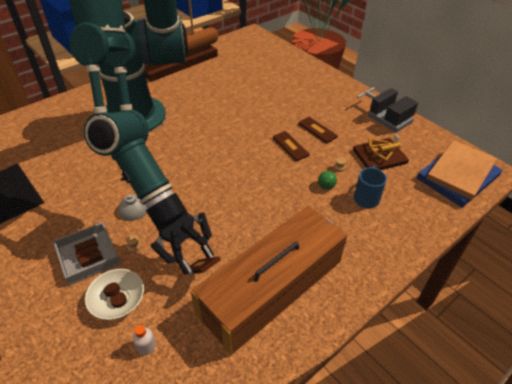

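View pics/a6t.png

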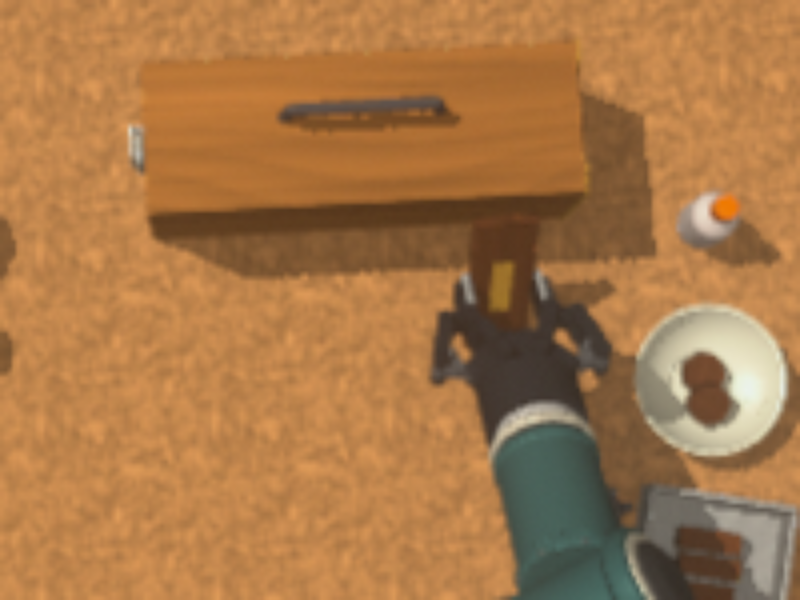

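```bash
cat >> act.py <<'E'
def settle(by,off):
    q=list(quat(A,-yb))
    t1=r.movel(list(ptcp(-98,by,57,off)),q,feed=20,until_force=3); p=np.array(monitor.get_position())
    bx=(p-off*A-[BX[0],BX[1],0])@xb; print('fwd',t1,round(bx,1),np.round(monitor.get_wrist_force(),1),flush=True)
    t2=r.movel(list(ptcp(bx-1,by,46,off)),q,feed=20,until_force=3); p=np.array(monitor.get_position())-off*A
    print('down',t2,round(p[2],1),np.round(monitor.get_wrist_force(),1),monitor.get_opening(),T(),flush=True)
def release():
    r.set_gripper(.72); r.dwell(.3)
    p=np.array(monitor.get_position()); r.movel(list(p-70*A),feed=60); r.movel(list(p-70*A-40*xb+60*zb),feed=120)
E
python3 - <<'E'
from act import *
settle(-105,7.1); release(); print(T())
im,F=look(); cv2.imwrite("pics/a7s.png",im["scene"]); cv2.imwrite("pics/a7t.png",cv2.resize(im["top"][90:240,200:400],None,fx=4,fy=4))
E
```

```text
fwd True -107.0 [-1.2  0.7  0.3]
down True 52.5 [-1.2 -0.3  2.8] 0.5739621884818304 42.6
45.25
```

View pics/a7t.png

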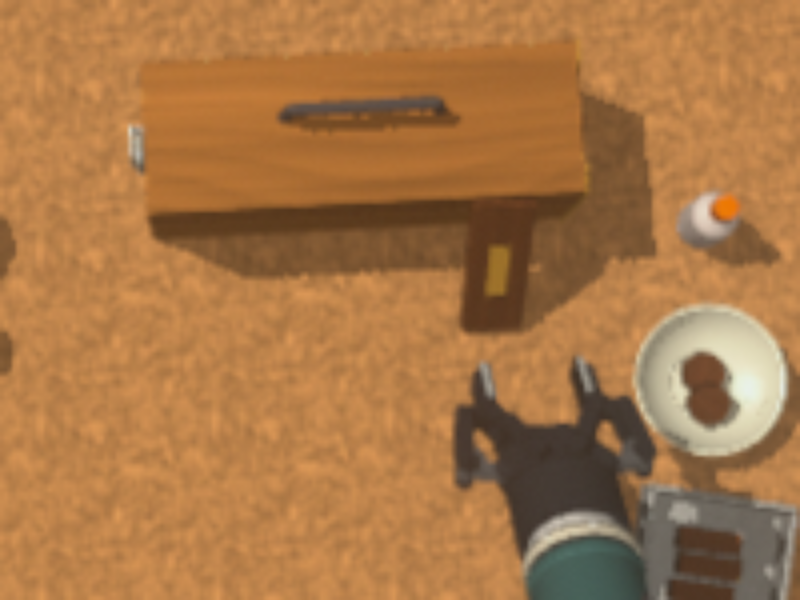

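```bash
cat > run7.py <<'E'
from act import *
import sys
x,y,a,by=map(float,sys.argv[1:5]); tag=sys.argv[5]
# move off high first, via a tucked pose
im,F=look(); p,s=fit('plate',None,F,yaws=[a],xy=(x,y)); print(np.round(p,3),round(s,2),flush=True)
assert s<-1.1 and np.hypot(p[0]-x,p[1]-y)<8
j=p[2]+np.pi/2
q=down(p[0],p[1],20,j); r.move_pose([p[0],p[1],140],q); r.set_gripper(.75,30)
assert not r.movel([p[0],p[1],16],q,feed=150,until_force=8)
t=r.movel([p[0],p[1],-7],q,feed=25,until_force=5); zz=monitor.get_position()[2]; print(t,zz)
r.movel([p[0],p[1],zz+4],q,feed=50)
r.set_gripper(.4,30); z=monitor.get_position()[2]; off=5-z; print('grip',monitor.get_opening(),z,T(),flush=True)
assert monitor.get_opening()>.54
r.movel([p[0],p[1],190],q,feed=150); assert monitor.get_opening()>.54
place(by,off)
im,F=look(); cv2.imwrite(f"pics/{tag}pre.png",cv2.resize(im["top"][90:240,200:400],None,fx=4,fy=4))
assert monitor.get_opening()>.54
E
python3 run7.py 445.6 293.2 -0.146 0 b1
```

```text
[ 4.45633e+02  2.93136e+02 -1.44000e-01] -1.3
True -6.031851297079119
grip 0.5739907706163978 -2.049074320073372 49.7917
via 52.875 0.5742117123971098 [-0.31 -0.01  2.4   1.88  0.29 -0.56]
pre 54.3167 0.5767526287254782 [ 0.2 -0.   0.4]
```

View pics/b1pre.png

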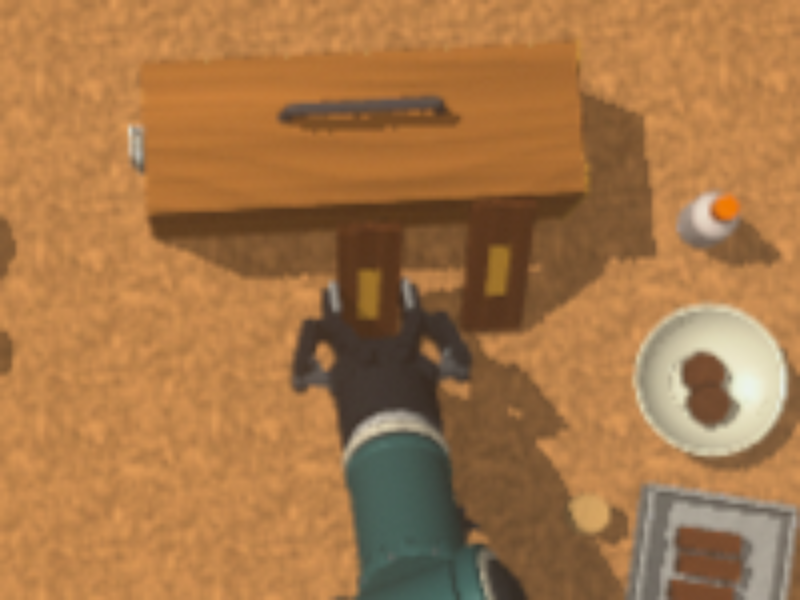

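```bash
python3 - <<'E'
from act import *
settle(0,7.05); release(); print(T())
E
python3 run7.py 441.9 414.8 0.014 105 b2
```

```text
fwd True -106.6 [-0.5 -0.2 -0.7]
down True 52.1 [-1.1 -0.6  3.4] 0.5733456732507735 55.55
58.2
[4.41621e+02 4.14819e+02 1.20000e-02] -1.34
True -5.9960272835466695
grip 0.5766693358236769 -1.9887982859323472 62.7
via 66.4 0.573437433274663 [-0.04 -0.04  2.43  2.66  0.13 -1.14]
pre 67.8417 0.5744535702543249 [0.2 0.  0.5]
```

View pics/b2pre.png

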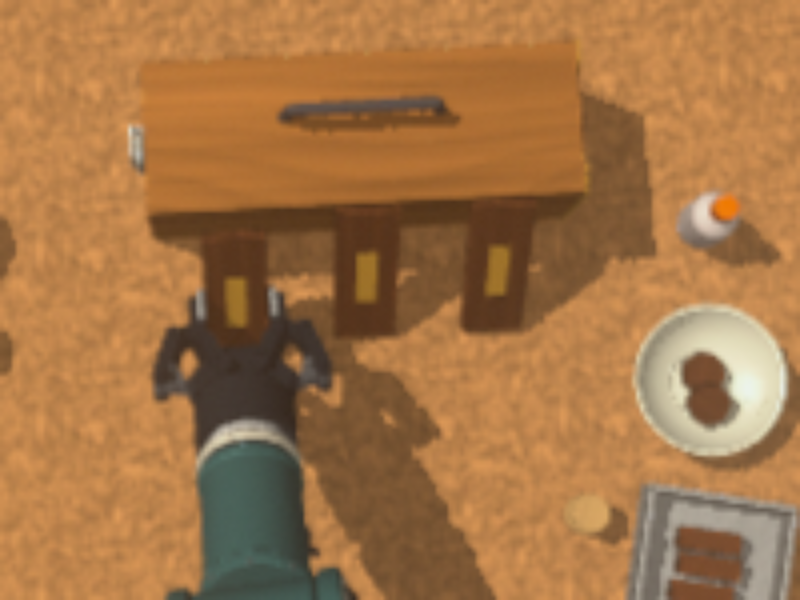

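Run:
```python
from act import *
settle(105,7.0); release(); print(T())
r.set_joints([1.143,0.264,1.604,0,1.274,-0.037]); r.dwell(.5); print(T())
im,F=look(); cv2.imwrite("pics/c_s.png",cv2.resize(im["scene"][100:384,0:430],None,fx=1.85,fy=1.85,interpolation=cv2.INTER_CUBIC)); cv2.imwrite("pics/c_t.png",cv2.resize(im["top"][90:270,230:410],None,fx=3.3,fy=3.3)); cv2.imwrite("pics/c_full.png",im["top"])
d=cv2.absdiff(im["top"],cv2.imread("pics/top0.png")).max(2); cv2.imwrite("pics/c_diff.png",np.clip(d*3,0,255).astype(np.uint8))
```

```text
fwd True -105.5 [ 0.1  0.1 -0.3]
down True 52.4 [-1.3 -0.5  4.6] 0.5749986695247585 69.1
72.875
75.8
```

View pics/c_t.png

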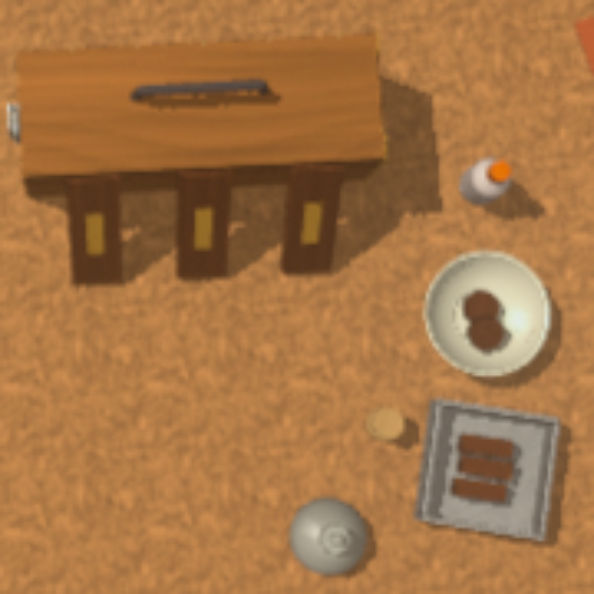

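View pics/c_s.png

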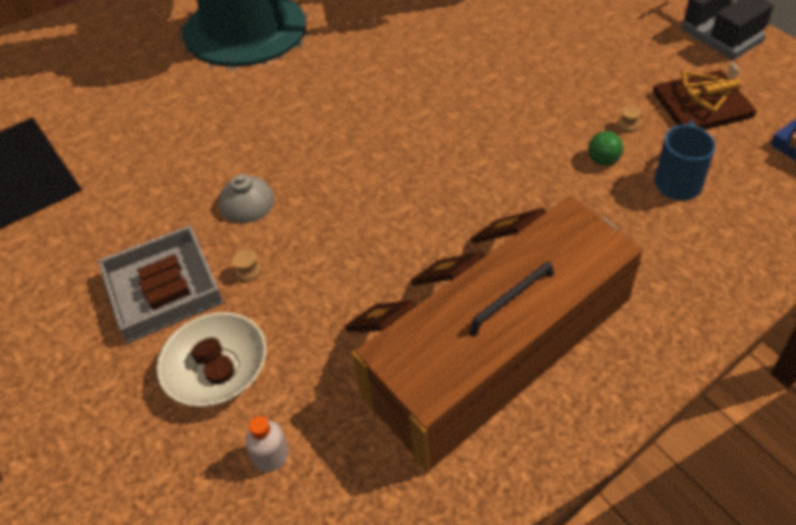

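View pics/c_diff.png

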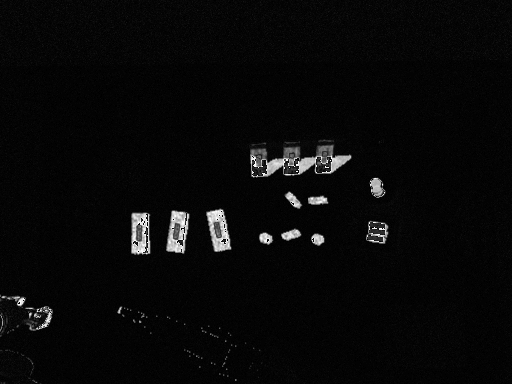

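Run:
```python
from act import *
r.dwell(1)
im,F=look()
print('moved px',(cv2.absdiff(im["top"],cv2.imread("pics/c_full.png")).max(2)[80:270,110:410]>25).sum())
top=cv2.resize(im["top"],None,fx=4,fy=4,interpolation=cv2.INTER_CUBIC)
e=np.cos(th)*xb+np.sin(th)*zb; n=-A
for by in(-105,0,105):
    C=np.array([BX[0],BX[1],0])+by*yb-105.6*xb+53*zb
    V=[C+sx*65*e+sy*25*yb+sz*5*n for sx in(-1,1) for sy in(-1,1) for sz in(-1,1)]
    q=(w2px("top",V)+.5)*4-.5; cv2.polylines(top,[np.int32(cv2.convexHull(np.float32(q)))],True,(0,255,0),1)
cv2.imwrite("pics/d_t.png",top[4*125:4*190,4*235:4*365]); cv2.imwrite("pics/d_r.png",cv2.resize(im["top"][180:270,440:500],None,fx=6,fy=6))
```

```text
moved px 0
```

View pics/d_t.png

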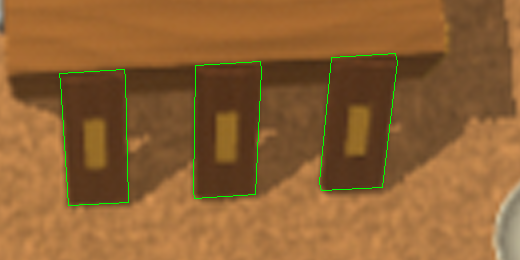

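View pics/d_r.png

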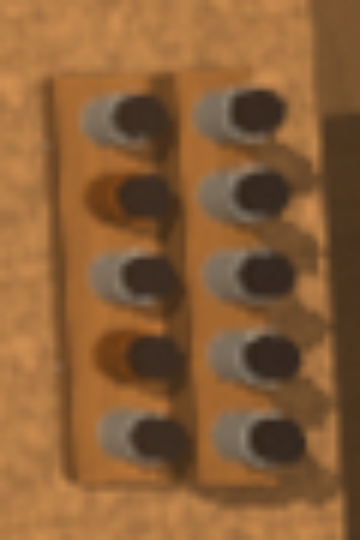

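The three leaning plates match their predicted outlines at a 50° slope, and nothing moved in the last second. The rack on the right holds only capped vials, so it hides no third foot. I'm handing the job in.

Run:
```python
from act import *
workorder.job_done(); print(T())
```

```text
the job is handed in; nothing more can be done
the job is handed in; nothing more can be done
```

The stand kit is cleared away and the job is handed in, about 77 s into the 210 s allowed. No verdict is reported.

- **Pillars and feet:** All three pillars are in the tray and both feet are in the dish. I found no third foot anywhere in view, so I took it as the absent part.
- **Plates:** The three plates were gripped by their long edges at 30 N. They lean on the front of the tool box at about 50°, roughly 105 mm apart centre to centre. Each touched first the box and then the table before I let go.
- **Last checks:**
  - The top-view outlines match the predicted 50° poses, and no pixels moved over a further second.
  - Comparing with the first picture shows only the kit, the arm and shadows changed, so the bystanders are where they were.
  - No check failed or disagreed.
  - I saw no grip slip and no part knocked aside.
- **Not measured:** How hard each plate presses on the box after release. I judged that only from the touch forces while placing and from the pictures.

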